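# Lay out a fossil toe with its scale for the catalogue photograph

## Robot

A 7-joint arm with a two-finger parallel gripper is mounted at the origin on the work surface. World frame = base frame: x ahead of the robot, y to its left, z up, the work surface at z = 0. Lengths are in m, angles in rad, forces in N, time in s.
With the tool pointing down it reaches from about 0.4 to 0.9 m from the base axis. Payload 5.6 kg.
Tool frame: the origin (TCP) lies midway between the tips of the shut fingers; the grasp point (between the pads) lies 19 mm behind it; y points along the fingers, z is the direction in which the jaws open and shut, and the axes are right-handed (so a half turn about y gives the same grasp; the last joint's range is limited). The gripper opens to 92 mm and grips with 3 to 60 N. Pads are 20 mm wide; open, the fingers measure 128 mm over their backs; the gripper's body (75 mm by 189 mm) begins 69 mm behind the grasp point.
Start: joints at [1.118, 0.468, -0.012, 1.603, 0.006, 1.071, -0.056], TCP at [0.259, -0.596, 0.215] pointing down, gripper open.
Joint ranges: [-2.53, 2.53], [-0.31, 2.02], [-1.57, 1.55], [0.28, 2.44], [-1.29, 4.43], [0.15, 1.84], [-2.92, 2.92]. Speed limits (rad/s): [2.57, 2.57, 3.14, 3.14, 3.14, 3.14, 3.14].

## Interface

Orientations are given as a 3x3 rotation matrix whose columns are the frame's x, y, z axes.
In Python, from station import env, effector, solver, viewer, workorder, search_frame, tip_of gives the robot as it stands. Calls block until the motion is done:
- env.reach(position, orientation): joint-space move of the TCP to a pose.
- env.movel(position, frame=None, rate=0.15): straight line of the TCP; frame=None keeps the orientation; rate is the mean speed in m/s.
- env.goto_joints(angles): joint-space move.
- effector.release() and effector.grasp(squeeze=None): open the fingers fully, or close them until they stop; squeeze is the grip in N (None keeps the last).
- env.pause(seconds).
- solver.inverse_kinematics(position, orientation): joint angles nearest the present ones, or None.
- env.sense(): the state.
- viewer.read_camera(name): name is "scene" or "side" or "wrist"; returns (picture, depth): 384x512x3 uint8, red, green, blue; 384x512 float32, m along the optical axis (not along the pixel's ray), 0 where there is no reading.
- viewer.camera_info(name): a dict with "intrinsics" (3x3 intrinsics, pixels), "eye" and "rotation" of the camera in the world; the wrist camera has in their place "T_tool_cam" (4x4, takes a point from camera to tool coordinates, whose origin is the TCP and whose axes are the tool frame's). Camera axes: x right, y up, looking along -z (the intrinsics and any distortion apply to the point x, -y, -z); pixel columns grow to the right and rows downward; lengths in m; the calibration is good to about 2 mm. A picture is of the moment at which its call begins: read the wrist's pose just before it. camera_info takes no time and is no camera call.
A pose or a line that the arm cannot do raises env.PlanningError and nothing moves.
- workorder.finish_job(): hands the job in, once; it reports no verdict.
Trained networks look in the newest picture that a camera, given by its name, has taken for a name from the list of things; names that differ only in an ending like _2 or _b are one class to them, and where a whole thing is asked for, a point or a joint stands for the part that bears it (a point fixed in the world has none). Each returns a list of dicts, best first, with "score" (0 to 1); they miss things now and then, are a little off and sometimes report something else, mostly with a low value. They report only what shows in the picture. A call takes as long as a camera call.
- search_frame(camera, name): "at" ([x, y, z] in m, in world coordinates, good to about 4 mm: the middle of the surface that is visible of it).
- tip_of(camera, name): "at" ([x, y, z] in m, in world coordinates, good to about 4 mm: a listed point, or the origin of a listed thing).
The state is a dict: "t": time; "joint_positions": joint angles; "joint_velocities": joint speeds; "tau": joint torques, N m; "ee_pos": TCP position; "tcp_rot": TCP orientation; "wrist_force": force on the tool from outside, world axes, zero at the start; "moment": the same for the moment, N m; "gripper_width": finger opening in m.
Only numpy, scipy, OpenCV 4.12 (cv2) and the standard library are available. Lean on these libraries where they do the work, as an engineer would, in place of code of your own. Each camera call takes 0.05 s, during which the arm holds its last target. There are 200 camera calls.

## Task

Lay out the fossil toe on the black board for its catalogue photograph: carry on in one straight line from the knuckle end of the foot bone with the long toe bone, then the short toe bone, then the claw lying on its side, each with its broad end towards the foot bone and about 15 mm of gap at each joint. To the right of the short toe bone (as the robot sees it), level with it and about 3 cm clear of it, put the cork block on the board with its long side parallel to the toe, and lay the scale bar centred along the top of the block. Leave the vertebra and the rib where they are in the tray.

Things in the scene. Friction and masses are not known exactly. Their poses are not given: they have to be found in the camera images.
- foot_bone: The foot bone, fixed in place: brown fossil bone 110 mm long in a white plaster cradle (80 x 80 mm) on the board. Origin on the board's top surface under the middle of the bone; x along it to its knuckle end (roughly away from the robot), y to its left. The knuckle end (two round knuckles, 36 mm wide, clear of the cradle) ends at x = +55 mm, the broad end at x = -55 mm. Top 46 mm above the board.
- long_toe_bone: The long toe bone, brown, loose: 64 mm long, 27 mm high. Origin at the centre of its underside, x along the bone, z up. Broad squared end (32 mm wide, 12 mm long) at x = -32 mm, two-knuckle narrower end (24 mm wide and high) at x = +32 mm. The waist between is 19 mm wide from x = -20 to +8 mm, its sides 3 to 21 mm above the underside: grip it at x = -6 mm across y.
- short_toe_bone: The short toe bone, brown, loose, same form but smaller: 44 mm long, 24 mm high. Origin at the centre of its underside, x along the bone, z up. Broad squared end (28 mm wide, 8 mm long) at x = -22 mm, two-knuckle narrower end (20 mm wide and high) at x = +22 mm. The waist between is 19 mm wide, its sides 1 to 19 mm above the underside. Grip it at x = +4 mm across y.
- claw: The claw, brown, loose, lying flat on its side: 60 mm long, 15 mm high; a thick block-like broad end, then tapering and curving right to a point. Origin on the underside of the broad part: broad end face at x = -16 mm, point at x = +44 mm, y = -18 mm. The broad part is 24 mm wide with parallel sides from x = -16 to +10 mm (grip it at x = -3 mm across y).
- cork_block: The cork block, plain brown cork, loose: 60 x 30 x 20 mm (x, y, z). Origin at the centre of its underside.
- scale_bar: The scale bar, loose: a flat bar 100 x 18 x 8 mm (x, y, z) with black and white 10 mm divisions. Origin at the centre of its underside.
- photo_board: The photo board, fixed: a flat black board 400 x 260 mm, 8 mm thick, long side (x) roughly away from the robot. Origin at the centre of its underside; its top is 8 mm above the table.
- tray: The specimen tray, fixed: an open grey tray 330 x 290 mm (x, y) with pale lining; inner floor 5 mm above the table, walls 5 mm thick, 17 mm high. Origin at the centre of its underside. At the start it holds all the loose pieces, each with its x within 40 degrees of away from the robot (rib: across). Tray and board change sides (left or right of the robot).
- vertebra: A vertebra that stays in the tray, brown, loose: a spool 36 mm across and 21 mm high with a short stump of spine to +x (29 mm from the origin) and stubs 40 mm across y. Origin at the centre of the spool's underside.
- rib: A piece of rib that stays in the tray, brown, loose: a slightly curved round rod 104 mm long, 10 mm thick, lying along its x near the tray's far wall. Origin at its middle, on the tray floor.

How it is judged:
At the end, for the whole second after the job is handed in: On the board, flat and at rest: foot bone, long, short toe bone, claw in line, broad ends to the foot bone, gaps 3-27 mm, 13 mm sideways, 15 deg to the one before; cork block 44-80 mm right of the short bone (centres), level to 20 mm, parallel to 15 deg; scale bar on it, to 15 x 9 mm, 11 deg (x of long_toe_bone in the frame of foot_bone between 0.09 and 0.114 m and y of long_toe_bone in the frame of foot_bone between -0.013 and 0.013 m and angle between the x axis of long_toe_bone and the x axis of foot_bone, either way round below 0.26 rad and x of foot_bone in the frame of long_toe_bone below 0 m and x of short_toe_bone in the frame of long_toe_bone between 0.057 and 0.081 m and y of short_toe_bone in the frame of long_toe_bone between -0.013 and 0.013 m and angle between the x axis of short_toe_bone and the x axis of long_toe_bone, either way round below 0.26 rad and x of long_toe_bone in the frame of short_toe_bone below 0 m and x of claw in the frame of short_toe_bone between 0.041 and 0.065 m and y of claw in the frame of short_toe_bone between -0.013 and 0.013 m and angle between the x axis of each of claw, cork_block and the x axis of short_toe_bone, either way round below 0.26 rad and x of short_toe_bone in the frame of claw below 0 m and x of cork_block in the frame of short_toe_bone between -0.02 and 0.02 m and y of cork_block in the frame of short_toe_bone between -0.08 and -0.044 m and x of scale_bar in the frame of cork_block between -0.015 and 0.015 m and y of scale_bar in the frame of cork_block between -0.009 and 0.009 m and z of scale_bar in the frame of cork_block between 0.016 and 0.024 m and angle between the x axis of scale_bar and the x axis of cork_block, either way round below 0.2 rad and z of long_toe_bone in the frame of photo_board between 0.004 and 0.013 m and z of short_toe_bone in the frame of photo_board between 0.004 and 0.013 m and z of claw in the frame of photo_board between 0.004 and 0.013 m and z of cork_block in the frame of photo_board between 0.004 and 0.013 m and angle between each of long_toe_bone, short_toe_bone, claw, cork_block, scale_bar's own z axis and vertical below 0.15 rad and linear speed of each of long_toe_bone, short_toe_bone, claw, cork_block, scale_bar below 0.02 m/s); the robot touches nothing.
It fails at once if the vertebra or the rib is shifted by more than 25 mm (distance of any of vertebra, rib from where it was at the start of the episode above 0.025 m).
It also fails if it takes over 131 s, if anything falls off the work surface, if the arm or the gripper's body presses on something with over 40 N, if the wrist force passes 120 N, or if a joint passes its speed limit or range.

## Working session

There is one attempt and no reset: what is moved stays moved. The work goes in short steps, each a Python script; the robot and the scene stay as the last script left them, time stands still between calls to the robot, and variables do not carry over. Pictures are saved under pics/ and viewed, about 12 in all and at most 16, crops included, and the job is handed in when it is done.

```bash
mkdir -p pics; ls
cat > h.py <<'E'
import numpy as np, cv2
from station import env, effector, solver, viewer, workorder, search_frame, tip_of
def cam(name):
    s=env.sense(); im,d=viewer.read_camera(name); i=viewer.camera_info(name)
    K=np.array(i["intrinsics"])
    if "T_tool_cam" in i:
        T=np.eye(4); T[:3,:3]=s["tcp_rot"]; T[:3,3]=s["ee_pos"]; T=T@np.array(i["T_tool_cam"])
        R,e=T[:3,:3],T[:3,3]
    else: R,e=np.array(i["rotation"]),np.array(i["eye"])
    return im,d,K,R,e,i
def cloud(d,K,R,e):
    v,u=np.mgrid[:d.shape[0],:d.shape[1]]
    p=np.stack([(u-K[0,2])/K[0,0]*d,-(v-K[1,2])/K[1,1]*d,-d],-1)
    return p@R.T+e
def save(im,n): cv2.imwrite(f"pics/{n}.png",im[:,:,::-1])
E
python3 - <<'E'
from h import *
s=env.sense();print(s["t"],s["ee_pos"],np.round(s["tcp_rot"],2))
ims=[]
for n in ("scene","side"):
    im,d,K,R,e,i=cam(n);print(n,K,e,R[:, 2],[k for k in i]);ims.append(im)
    np.savez(f"{n}.npz",im=im,d=d,P=cloud(d,K,R,e))
    for o in "foot_bone long_toe_bone short_toe_bone claw cork_block scale_bar photo_board tray vertebra rib".split():
        f=lambda r:[(np.round(x["at"],3).tolist(),round(x["score"],2)) for x in r[:2]]
        print(o,f(search_frame(n,o)),f(tip_of(n,o)))
    save(im,n)
E
```

```text
pics
0.0 [ 0.25867482 -0.59566857  0.21362126] [[-0.92 -0.    0.4 ]
 [-0.4   0.   -0.92]
 [ 0.   -1.   -0.  ]]
scene [[409.37013206   0.         257.47636272]
 [  0.         409.37013206 193.45199332]
 [  0.           0.           1.        ]] [ 0.80790594 -0.44754202  0.81784983] [ 0.3053035  -0.49644629  0.81260744] ['intrinsics', 'eye', 'rotation']
foot_bone [([0.366, -0.175, 0.04], 0.59)] [([0.368, -0.167, 0.006], 0.6)]
long_toe_bone [([0.575, 0.146, 0.026], 0.73), ([0.668, 0.242, 0.011], 0.22)] [([0.578, 0.151, 0.005], 0.75)]
short_toe_bone [([0.581, 0.21, 0.025], 0.66)] [([0.582, 0.218, 0.007], 0.6), ([0.461, 0.216, 0.007], 0.19)]
claw [([0.589, 0.291, 0.019], 0.62), ([0.576, 0.144, 0.027], 0.4)] [([0.577, 0.299, 0.006], 0.74), ([0.582, 0.217, 0.005], 0.28)]
cork_block [([0.468, 0.137, 0.025], 0.8)] [([0.465, 0.146, 0.005], 0.69), ([0.458, 0.218, 0.004], 0.64)]
scale_bar [([0.468, 0.295, 0.014], 0.47)] [([0.467, 0.295, 0.008], 0.76)]
photo_board [([0.529, -0.229, 0.005], 0.88)] [([0.491, -0.201, -0.006], 0.78)]
tray [([0.544, 0.206, 0.006], 0.61)] [([0.531, 0.222, 0.001], 0.8)]
[... 595 characters left out ...]
ort_toe_bone [([0.565, 0.224, 0.025], 0.83)] [([0.578, 0.218, 0.006], 0.78), ([0.578, 0.148, 0.006], 0.33)]
claw [([0.581, 0.302, 0.019], 0.77)] [([0.578, 0.3, 0.003], 0.84)]
cork_block [([0.462, 0.152, 0.024], 0.91)] [([0.467, 0.148, 0.005], 0.97)]
scale_bar [([0.464, 0.304, 0.012], 0.6), ([0.491, -0.182, 0.005], 0.29)] [([0.467, 0.302, 0.003], 0.64)]
photo_board [([0.488, -0.181, 0.008], 0.87), ([0.458, 0.226, 0.026], 0.7)] [([0.492, -0.204, -0.002], 0.69), ([0.532, 0.222, 0.001], 0.18)]
tray [([0.519, 0.249, 0.004], 0.86)] [([0.533, 0.222, 0.0], 0.91)]
vertebra [([0.459, 0.226, 0.024], 0.77)] [([0.458, 0.22, 0.006], 0.93)]
rib [([0.659, 0.255, 0.014], 0.8)] [([0.664, 0.247, 0.007], 0.76)]
```

```bash
cat > ortho.py <<'E'
import numpy as np, cv2
def ortho(P,im,zr=(0,0.08),x0=.3,x1=.75,y0=-.36,y1=.40,s=1000):
    # rows: x from far to near, cols: y from left(+) to right
    H,W=int((x1-x0)*s),int((y1-y0)*s); o=np.zeros((H,W,3),np.uint8); z=np.zeros((H,W))
    p=P.reshape(-1,3);c=im.reshape(-1,3);m=(p[:,2]>zr[0]-.02)&(p[:,2]<zr[1]);p=p[m];c=c[m]
    k=np.argsort(p[:,2]);p=p[k];c=c[k]
    r=((x1-p[:,0])*s).astype(int);q=((y1-p[:,1])*s).astype(int)
    g=(r>=0)&(r<H-1)&(q>=0)&(q<W-1)
    for a in(0,1):
        for b in(0,1): o[r[g]+a,q[g]+b]=c[g];z[r[g]+a,q[g]+b]=p[g,2]
    return o,z
E
python3 - <<'E'
from ortho import *
S=[np.load(f"{n}.npz") for n in("scene","side")]
o=[ortho(s["P"],s["im"])[0] for s in S]
for n,a in zip(("scene","side"),o):cv2.imwrite(f"pics/o_{n}.png",a[:,:,::-1])
for s in S:
    P=s["P"];m=(abs(P[...,0]-.6)<.03)&(abs(P[...,1]+.25)<.03);print("board z",np.median(P[m][:,2]))
    m=(abs(P[...,0]-.52)<.01)&(abs(P[...,1]-.18)<.01);print("floor z",np.median(P[m][:,2]))
E
```

```text
board z 0.007401842177612972
floor z 0.0037031375984843407
board z 0.006447560233464378
floor z 0.0034850081937209954
```

View pics/scene.png

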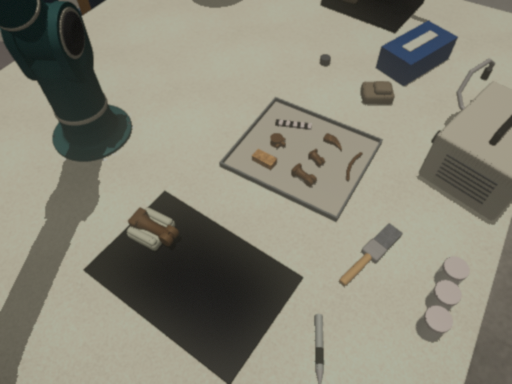

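View pics/o_side.png

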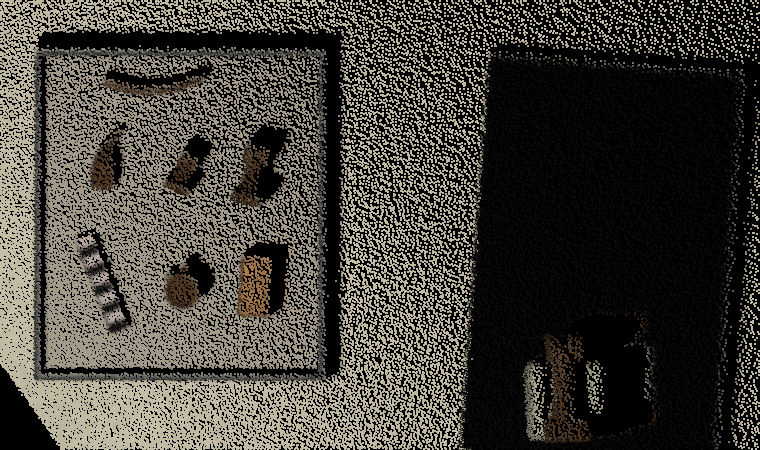

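```bash
cat >> h.py <<'E'
def rot(a,flip):
    if flip:a+=np.pi
    return np.array([[np.cos(a),0,-np.sin(a)],[np.sin(a),0,np.cos(a)],[0,-1,0]])
NAMES="foot_bone long_toe_bone short_toe_bone claw cork_block scale_bar vertebra rib photo_board tray".split()
E
python3 - <<'E'
from h import *
print(np.round(viewer.camera_info("wrist")["T_tool_cam"],3),viewer.camera_info("wrist")["intrinsics"][0])
for fl in(0,1):
  for p in([.45,-.17,.4],[.55,.22,.4],[.45,.22,.4],[.6,-.17,.03],[.58,.15,.03],[.37,-.17,.3]):
    for a in (-.7,0,.7):
      q=solver.inverse_kinematics(np.array(p),rot(a,fl)); print(fl,p,a,None if q is None else np.round(q,2))
E
```

```text
[[ 0.    -0.955 -0.298 -0.084]
 [ 0.     0.298 -0.955 -0.171]
 [ 1.    -0.     0.    -0.   ]
 [ 0.     0.     0.     1.   ]] [302.42014846   0.         255.26192788]
0 [0.45, -0.17, 0.4] -0.7 [ 0.84  0.07 -0.57  1.71  0.04  1.37  1.13]
0 [0.45, -0.17, 0.4] 0 [ 0.91  0.08 -0.65  1.71  0.05  1.37  1.82]
0 [0.45, -0.17, 0.4] 0.7 [ 1.44  0.23 -1.32  1.69  0.23  1.4   2.36]
0 [0.55, 0.22, 0.4] -0.7 [ 0.23  0.39 -0.92  1.46  0.31  1.45  0.19]
0 [0.55, 0.22, 0.4] 0 [ 0.26  0.4  -0.96  1.45  0.33  1.46  0.87]
0 [0.55, 0.22, 0.4] 0.7 [ 0.42  0.56 -1.31  1.45  0.54  1.54  1.4 ]
0 [0.45, 0.22, 0.4] -0.7 [ 0.59  0.35 -1.39  1.65  0.35  1.44  0.04]
0 [0.45, 0.22, 0.4] 0 [ 0.58  0.34 -1.37  1.65  0.33  1.43  0.75]
0 [0.45, 0.22, 0.4] 0.7 [ 0.55  0.3  -1.29  1.65  0.29  1.42  1.49]
0 [0.6, -0.17, 0.03] -0.7 [ 0.6   0.73 -0.53  1.76  0.49  0.79  0.7 ]
0 [0.6, -0.17, 0.03] 0 [ 0.65  0.75 -0.6   1.75  0.56  0.81  1.36]
0 [0.6, -0.17, 0.03] 0.7 [ 1.02  1.21 -1.34  1.73  1.24  1.3   1.65]
0 [0.58, 0.15, 0.03] -0.7 [ 0.19  0.75 -0.68  1.81  0.63  0.81  0.06]
0 [0.58, 0.15, 0.03] 0 [ 0.26  0.79 -0.78  1.8
[... 825 characters left out ...]
2  1.4  -2.28]
1 [0.45, 0.22, 0.4] 0.7 [ 0.48  0.24 -1.16  1.65  0.22  1.4  -1.59]
1 [0.6, -0.17, 0.03] -0.7 [ 0.17  0.65  0.07  1.79 -0.06  0.7  -2.  ]
1 [0.6, -0.17, 0.03] 0 [ 0.3   0.66 -0.1   1.78  0.1   0.71 -1.43]
1 [0.6, -0.17, 0.03] 0.7 [ 0.4   0.67 -0.24  1.77  0.23  0.73 -0.83]
1 [0.58, 0.15, 0.03] -0.7 [-0.2   0.63 -0.15  1.84  0.14  0.68 -2.7 ]
1 [0.58, 0.15, 0.03] 0 [-0.04  0.66 -0.36  1.83  0.33  0.71 -2.15]
1 [0.58, 0.15, 0.03] 0.7 [ 0.05  0.69 -0.48  1.82  0.44  0.74 -1.54]
1 [0.37, -0.17, 0.3] -0.7 [ 0.52 -0.04 -0.17  2.04 -0.01  1.14 -1.91]
1 [0.37, -0.17, 0.3] 0 [ 0.59 -0.03 -0.24  2.03 -0.01  1.14 -1.21]
1 [0.37, -0.17, 0.3] 0.7 [ 0.69 -0.03 -0.33  2.03 -0.01  1.14 -0.51]
```

Run:
```python
from h import *; from ortho import ortho
f=lambda r:[(np.round(x["at"],3).tolist(),round(x["score"],2)) for x in r[:1]]
for n,p,ob in(("wb",[.44,-.17,.3],["foot_bone"]),("wt",[.5,.22,.25],NAMES[1:8])):
    env.reach(np.array(p),rot(0,0)); env.pause(.3)
    im,d,K,R,e,i=cam("wrist"); P=cloud(d,K,R,e); np.savez(n+".npz",im=im,d=d,P=P,K=K,R=R,e=e)
    s=env.sense();print(s["t"],s["ee_pos"],np.round(s["joint_positions"],2))
    for o in ob: print(o,f(search_frame("wrist",o)),f(tip_of("wrist",o)))
    if n=="wt":b=dict(x0=.36,x1=.72,y0=.07,y1=.38,s=1600)
    else:b=dict(x0=.28,x1=.72,y0=-.36,y1=-.05,s=1300)
    o,z=ortho(P,im,**b); o=cv2.medianBlur(o,3)
    cv2.imwrite(f"pics/{n}.png",(np.clip(o[:,:,::-1]*1.6,0,255)).astype(np.uint8))
```

```text
4.1667 [ 0.43995146 -0.17024427  0.29990114] [ 0.93  0.14 -0.69  1.88  0.09  1.15  1.78]
foot_bone [([0.357, -0.167, 0.041], 0.82)] [([0.368, -0.17, 0.007], 0.77)]
6.0917 [0.50020222 0.21948983 0.25006319] [ 0.35  0.48 -1.07  1.77  0.46  1.17  0.7 ]
long_toe_bone [([0.57, 0.151, 0.025], 0.61)] [([0.577, 0.149, 0.002], 0.91)]
short_toe_bone [([0.572, 0.222, 0.02], 0.59)] [([0.58, 0.218, 0.004], 0.76)]
claw [([0.579, 0.294, 0.019], 0.87)] [([0.58, 0.296, 0.005], 0.83)]
cork_block [] [([0.461, 0.146, 0.006], 0.72)]
scale_bar [([0.468, 0.296, 0.011], 0.95)] [([0.469, 0.3, 0.007], 0.95)]
vertebra [([0.463, 0.218, 0.026], 0.58)] [([0.46, 0.216, 0.003], 0.63)]
rib [([0.659, 0.241, 0.015], 0.85)] [([0.664, 0.243, 0.003], 0.85)]
```

View pics/wt.png

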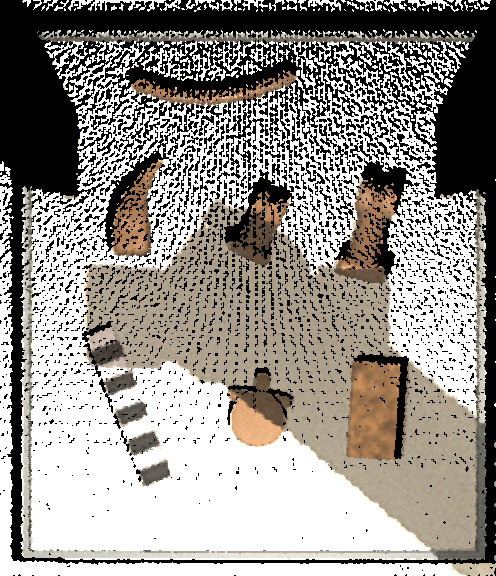

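View pics/wb.png

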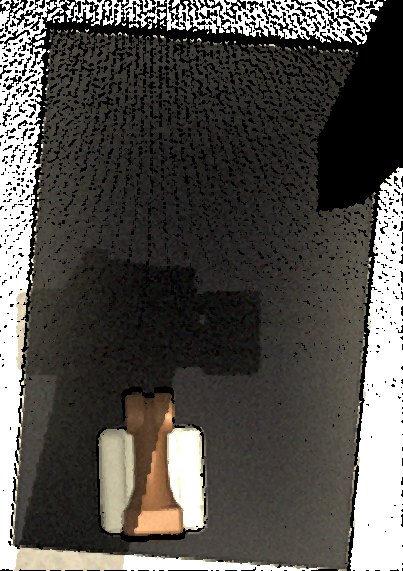

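```bash
cat > fit.py <<'E'
from ortho import *
S={n:np.load(f"{n}.npz") for n in("scene","side","wt","wb")}
C=dict(foot=(.367,-.17,.036,.07,("wb","scene","side")),long=(.577,.15,.012,.045,0),short=(.58,.218,.012,.036,0),claw=(.583,.296,.010,.05,0),cork=(.464,.146,.014,.045,0),bar=(.468,.299,.0085,.058,0))
for k,(x,y,z,r,c) in C.items():
    for grp in [[n] for n in c or ("wt","scene","side")]+[c or ("wt","scene","side")]:
        p=np.concatenate([S[n]["P"].reshape(-1,3) for n in grp])
        p=p[(np.hypot(p[:,0]-x,p[:,1]-y)<r)&(p[:,2]>z)&(p[:,2]<.07)]
        if len(p)<20: continue
        q=p[:,:2]
        (cx,cy),(w,h),a=cv2.minAreaRect((q*1000).astype(np.float32)); a=np.radians(a)
        if w<h:a+=np.pi/2
        a=(a+np.pi/2)%np.pi-np.pi/2
        m=q.mean(0);ev=np.linalg.svd(q-m,full_matrices=False)[2][0];ev*=np.sign(ev[0]);pa=np.arctan2(ev[1],ev[0])
        print(k,grp if len(grp)==1 else "ALL",len(p),"rect",round(cx),round(cy),round(max(w,h)),round(min(w,h)),"yaw",round(a,3),"pca",round(pa,3),"ztop",np.percentile(p[:,2],97).round(4))
        # midline
        for ang in (a,):
            u=np.array([np.cos(ang),np.sin(ang)]);v=np.array([-u[1],u[0]]);s=(q-[cx/1e3,cy/1e3])@u;t=(q-[cx/1e3,cy/1e3])@v
            L=max(w,h)/2e3
            print("   ",[(round(l*1e3),*np.round(np.percentile(t[abs(s-l)<.004],[2,98])*1e3,1)) for l in np.linspace(-L+.004,L-.004,6) if (abs(s-l)<.004).sum()>5])
E
python3 fit.py
```

```text
foot ['wb'] 3423 rect 364 -166 110 75 yaw 0.033 pca 0.038 ztop 0.0552
    [(-51, np.float64(-30.4), np.float64(31.8)), (-30, np.float64(-35.2), np.float64(35.9)), (-10, np.float64(-35.2), np.float64(36.4)), (10, np.float64(-36.0), np.float64(35.6)), (30, np.float64(-17.2), np.float64(17.9)), (51, np.float64(-16.8), np.float64(17.9))]
foot ['scene'] 1122 rect 364 -167 110 75 yaw 0.054 pca 0.075 ztop 0.0545
    [(-51, np.float64(-28.3), np.float64(22.0)), (-31, np.float64(-34.2), np.float64(35.7)), (-10, np.float64(-35.4), np.float64(34.4)), (10, np.float64(-36.2), np.float64(34.7)), (31, np.float64(-18.2), np.float64(16.6)), (51, np.float64(-18.5), np.float64(15.6))]
foot ['side'] 832 rect 363 -164 109 75 yaw 0.021 pca -0.07 ztop 0.0532
    [(-51, np.float64(-23.5), np.float64(22.2)), (-30, np.float64(-15.6), np.float64(34.9)), (-10, np.float64(-36.8), np.float64(35.0)), (10, np.float64(-34.7), np.float64(36.1)), (30, np.float64(-16.6), np.float64(17.3)), (51, np.float64(-14.7), np.float64(18.9))]
foot ALL 5377 rect 364 -165 110 79 yaw 0.054 pca 0.017 ztop 0.0551
    [(-51, np.float64
[... 6081 characters left out ...]
oat64(22.1)), (46, np.float64(8.2), np.float64(29.5))]
bar ['side'] 588 rect 468 300 101 21 yaw 0.354 pca 0.369 ztop 0.0138
    [(-47, np.float64(-9.4), np.float64(7.7)), (-28, np.float64(-8.8), np.float64(9.1)), (-9, np.float64(-9.2), np.float64(8.9)), (9, np.float64(-8.8), np.float64(9.7)), (28, np.float64(-8.0), np.float64(10.0)), (47, np.float64(-8.5), np.float64(9.9))]
bar ALL 1858 rect 467 297 101 61 yaw -0.022 pca 0.371 ztop 0.0152
    [(-47, np.float64(-22.4), np.float64(-4.9)), (-28, np.float64(-19.4), np.float64(1.1)), (-9, np.float64(-11.5), np.float64(9.6)), (9, np.float64(-4.7), np.float64(16.5)), (28, np.float64(2.8), np.float64(24.0)), (47, np.float64(10.7), np.float64(28.5))]
```

```bash
cat > plan.py <<'E'
import numpy as np, itertools
def boxpts(cx,cy,a,rects):
    out=[]
    for x0,x1,y0,y1 in rects:
        g=np.stack(np.meshgrid(np.linspace(x0,x1,max(2,int((x1-x0)/2))),np.linspace(y0,y1,max(2,int((y1-y0)/2)))),-1).reshape(-1,2)
        out.append(g)
    g=np.concatenate(out);c,s=np.cos(a),np.sin(a)
    return g@np.array([[c,s],[-s,c]])+[cx,cy]
O=dict(
 long=(577,149.2,-.22,[(-32,-20,-16,16),(-20,8,-9.5,9.5),(8,32,-12,12)]),
 short=(580,217.5,-.44,[(-22,-14,-14,14),(-14,10,-9.5,9.5),(10,22,-10,10)]),
 claw=(577,298,-.04,[(-16,10,-12,12),(10,22,-13,11),(22,34,-15,4),(34,44,-18,-6)]),
 cork=(464.5,146.5,-.065,[(-30,30,-15,15)]),
 bar=(468.5,299.5,.371,[(-50,50,-9,9)]),
 vert=(460,217,.0,[(-18,18,-18,18),(0,29,-6,6),(0,8,-20,20)]),
 rib=(664,244,1.57,[(-8,12,-52,52)]),
)
O['rib']=(664,244,0,[(-8,12,-52,52)])
PT={k:boxpts(*v) for k,v in O.items()}
WALL=dict(x=(372,692),y=(82,362))
def clear(target,gx,yaw,sh,removed=(),wall=True):
    cx,cy,a,_=O[target]; c=np.array([cx,cy])+gx*np.array([np.cos(a),np.sin(a)])
    u=np.array([np.cos(yaw),np.sin(yaw)]);v=np.array([-u[1],u[0]]);c=c+sh*v
    best=99;who=''
    for k,p in PT.items():
        if k in removed: continue
        s=(p-c)@u;t=(p-c)@v
        for sg in(1,-1):
            dx=np.maximum(abs(s)-11,0);dy=np.maximum(abs(t*sg-55)-9,0)
            d=np.hypot(dx,dy).min()
            if d<best:best=d;who=k
    if wall:
        for sg in(1,-1):
            for e in(-11,11):
                q=c+sg*64*v+e*u
                d=min(q[0]-WALL['x'][0],WALL['x'][1]-q[0],q[1]-WALL['y'][0],WALL['y'][1]-q[1])
                if d<best:best=d;who='wall'
    return best,who
if __name__=="__main__":
    G=dict(long=-6,short=4,claw=-3,cork=0,bar=15)
    for t,rem in [("long",()),("short",()),("claw",()),("bar",()),("cork",()),("short",("long",)),("short",("claw",)),("long",("short",)),("claw",("short",)),("claw",("long","short")),("long",("short","claw"))]:
        r=[]
        for dg,dy,sh in itertools.product((-4,-2,0,2,4) if t!="bar" else (-10,0,10,20),np.radians([-20,-15,-10,-5,0,5,10,15,20]),range(-30,31,3)):
            a=O[t][2]+dy+(np.pi/2 if t=="cork" else 0)
            b,w=clear(t,G[t]+dg,a,sh,rem); r.append((b-abs(dy)*3-abs(sh)*.03,round(float(b),1),w,dg,round(np.degrees(dy)),sh))
        r.sort(key=lambda x:-x[0]);print(t,rem,[x[1:] for x in r[:3]], "0deg",[x[1:] for x in r if x[4]==0][:1])
E
python3 plan.py
```

```text
long () [(2.2, 'long', 4, -15, 30), (1.9, 'short', 4, -10, 30), (1.6, 'short', 2, -10, 30)] 0deg [(0.0, 'short', -4, 0, 0)]
short () [(6.9, 'short', -4, -20, -24), (6.8, 'long', -4, -20, -21), (6.5, 'long', -2, -20, -24)] 0deg [(0.0, 'long', -4, 0, 0)]
claw () [(6.8, 'short', -4, -20, -9), (6.6, 'short', -4, -20, -12), (6.4, 'short', -4, -20, -15)] 0deg [(0.0, 'short', -4, 0, -3)]
bar () [(16.4, 'bar', -10, 20, -15), (15.7, 'wall', -10, 10, -18), (15.2, 'bar', -10, 15, -18)] 0deg [(12.6, 'vert', 0, 0, -21)]
cork () [(15.0, 'cork', -4, 0, -3), (15.0, 'cork', 2, 0, 3), (14.0, 'long', 0, 0, 0)] 0deg [(15.0, 'cork', -4, 0, -3)]
short ('long',) [(19.0, 'claw', 4, 0, -15), (19.8, 'short', 4, -20, -12), (18.5, 'claw', 2, -5, -15)] 0deg [(19.0, 'claw', 4, 0, -15)]
short ('claw',) [(11.8, 'long', 4, 0, 24), (11.8, 'long', 2, 0, 24), (11.5, 'short', 4, -5, 24)] 0deg [(11.8, 'long', 4, 0, 24)]
long ('short',) [(17.6, 'long', 2, 5, 15), (17.6, 'wall', 4, 5, 15), (16.8, 'long', 0, 5, 15)] 0deg [(16.6, 'long', 4, 0, 15)]
claw ('short',) [(16.0, 'claw', 2, 0, -18), (16.0, 'claw', 0, 0, -18), (16.0, 'claw', -2, 0, -18)] 0deg [(16.0, 'claw', 2, 0, -18)]
claw ('long', 'short') [(16.0, 'claw', 2, 0, -18), (16.0, 'claw', 0, 0, -18), (16.0, 'claw', -2, 0, -18)] 0deg [(16.0, 'claw', 2, 0, -18)]
long ('short', 'claw') [(17.6, 'long', 2, 5, 15), (17.6, 'wall', 4, 5, 15), (16.8, 'long', 0, 5, 15)] 0deg [(16.6, 'long', 4, 0, 15)]
```

```bash
cat >> h.py <<'E'
F=np.array([.364,-.1655]); FY=.035
def off(c,a,x,y=0): return np.array([c[0]+x*np.cos(a)-y*np.sin(a),c[1]+x*np.sin(a)+y*np.cos(a)])
def foot(x,y=0): return off(F,FY,x,y)
def xyz(p,z): return np.array([p[0],p[1],z])
def pick(p,yaw,z,sq=25,hi=.12):
    env.reach(xyz(p,max(hi,z+.07)),rot(yaw,0)); env.movel(xyz(p,z),rate=.12)
    effector.grasp(sq); w=env.sense()["gripper_width"]
    env.movel(xyz(p,hi),rate=.15); s=env.sense(); print("pick",round(s["t"],1),"w",round(w,4),round(s["gripper_width"],4),np.round(s["wrist_force"],1))
def place(p,yaw,z,hi=.12):
    env.reach(xyz(p,hi),rot(yaw,0)); env.movel(xyz(p,z),rate=.1); f=env.sense()["wrist_force"]
    effector.release(); env.movel(xyz(p,hi),rate=.2); s=env.sense(); print("place",round(s["t"],1),np.round(f,1),np.round(s["ee_pos"],3))
E
python3 - <<'E'
from h import *
for yaw in (FY,FY+np.pi/2,FY-np.pi/2):
  for p in(foot(.096),foot(.175),foot(.217),foot(.177,-.065)):
    for z in(.01,.12):
      q=solver.inverse_kinematics(xyz(p,z),rot(yaw,0)); print(round(yaw,2),np.round(p,3),z,None if q is None else np.round(q,2))
for a,p in((1.5,(.464,.146)),(-1.64,(.464,.146))):
    q=solver.inverse_kinematics(xyz(p,.01),rot(a,0)); print(a,None if q is None else np.round(q,2))
# claw
cl=(.577,.298);cy=-.04;gy=cy-np.radians(20)
g=off(off(cl,cy,-.007),gy,0,-.010)
pick(g,gy,.008)
im,d,K,R,e,i=cam("wrist");save(im,"held_claw")
E
```

```text
0.04 [ 0.46  -0.162] 0.01 [ 0.85  0.66 -0.71  2.08  0.72  0.66  1.25]
0.04 [ 0.46  -0.162] 0.12 [ 1.06  0.55 -0.99  2.03  0.6   0.89  1.35]
0.04 [ 0.539 -0.159] 0.01 [ 0.79  0.77 -0.75  1.9   0.75  0.77  1.22]
0.04 [ 0.539 -0.159] 0.12 [ 0.92  0.65 -0.93  1.86  0.63  0.96  1.32]
0.04 [ 0.581 -0.158] 0.01 [ 0.76  0.82 -0.76  1.8   0.75  0.83  1.23]
0.04 [ 0.581 -0.158] 0.12 [ 0.85  0.7  -0.9   1.76  0.64  1.01  1.31]
0.04 [ 0.543 -0.224] 0.01 [ 0.88  0.8  -0.74  1.84  0.73  0.8   1.35]
0.04 [ 0.543 -0.224] 0.12 [ 1.    0.68 -0.92  1.79  0.64  0.99  1.43]
1.61 [ 0.46  -0.162] 0.01 [ 1.12  0.91 -1.12  2.07  1.09  0.93  2.54]
1.61 [ 0.46  -0.162] 0.12 [ 1.25  0.8  -1.33  2.02  0.9   1.1   2.67]
1.61 [ 0.539 -0.159] 0.01 [ 1.01  0.99 -1.11  1.89  1.07  1.01  2.58]
1.61 [ 0.539 -0.159] 0.12 [ 1.09  0.88 -1.27  1.85  0.93  1.17  2.66]
1.61 [ 0.581 -0.158] 0.01 [ 0.95  1.03 -1.1   1.79  1.07  1.06  2.6 ]
1.61 [ 0.581 -0.158] 0.12 [ 1.02  0.92 -1.25  1.75  0.94  1.21  2.67]
1.61 [ 0.543 -0.224] 0.01 [ 1.09  1.01 -1.11  1.83  1.07  1.04  2.71]
1.61 [ 0.543 -0.224] 0.12 [ 1.16  0.91 -1.26  1.78  0.94  1.2   2.78]
-1.54 [ 0.46  -0.162] 0.01 [ 0.76  0.62 -0.6   2.09  0.61  0.61 -0.23]
-1.54 [ 0.46  -0.162] 0.12 [ 0.95  0.47 -0.82  2.03  0.47  0.83 -0.11]
-1.54 [ 0.539 -0.159] 0.01 [ 0.65  0.69 -0.54  1.91  0.55  0.69 -0.19]
-1.54 [ 0.539 -0.159] 0.12 [ 0.77  0.55 -0.7   1.86  0.45  0.89 -0.12]
-1.54 [ 0.581 -0.158] 0.01 [ 0.6   0.73 -0.52  1.81  0.52  0.73 -0.18]
-1.54 [ 0.581 -0.158] 0.12 [ 0.69  0.6  -0.65  1.77  0.44  0.93 -0.11]
-1.54 [ 0.543 -0.224] 0.01 [ 0.76  0.73 -0.57  1.85  0.57  0.73 -0.09]
-1.54 [ 0.543 -0.224] 0.12 [ 0.89  0.61 -0.75  1.8   0.51  0.93 -0.05]
1.5 [ 0.45  0.87 -1.07  2.07  1.05  0.89  1.82]
-1.64 [ 0.02  0.59 -0.48  2.1   0.5   0.57 -0.89]
pick 10.5 w 0.0255 0.0258 [ 0.3  0.3 -1.2]
```

View pics/held_claw.png

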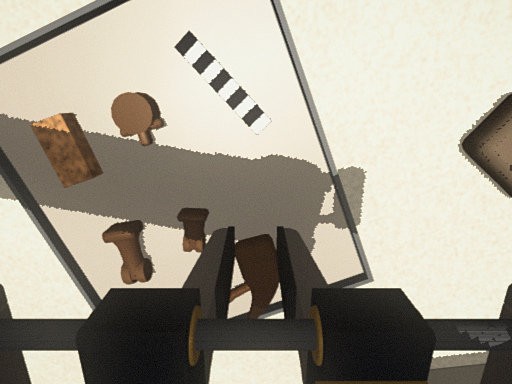

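Run:
```python
from h import *
im,d,K,R,e,i=cam("wrist");s=env.sense()
P=cloud(d,K,R,e); q=(P-s["ee_pos"])@s["tcp_rot"]  # tool coords
m=(abs(q[...,0])<.06)&(abs(q[...,2])<.0135)&(q[...,1]>-.022)&(q[...,1]<.01)
p=q[m]*1000
print(len(p),np.percentile(p[:,1],[1,50,99]))
for x in range(-20,45,4):
    t=p[abs(p[:,0]-x)<2]
    if len(t)>3: print(x,len(t),np.percentile(t[:,2],[3,97]).round(1),np.median(t[:,1]).round(1))
```

```text
2676 [-18.88977278 -12.01899727  -2.0182087 ]
-12 37 [-13.5  13.3] -12.2
-8 49 [-12.8  13.1] -12.7
-4 374 [-12.8  13. ] -9.0
0 353 [-12.7  13. ] -12.2
4 280 [-12.7  13. ] -12.6
8 264 [-12.8  13. ] -12.7
12 221 [-9.1 12.6] -12.6
16 212 [-8.  12.5] -12.6
20 190 [-6.4 12.5] -12.6
24 144 [-3.8 12.7] -12.3
28 114 [-2.6 12.9] -11.4
32 96 [-2.1 11.7] -10.2
36 87 [-2.1 10.5] -9.0
40 76 [-2.1  8.6] -8.1
44 69 [-2.8  6.9] -7.6
```

```bash
cat >> h.py <<'E'
def look(n,p,yaw=0):
    env.reach(xyz(p,.25),rot(yaw,0)); env.pause(.3)
    im,d,K,R,e,i=cam("wrist"); P=cloud(d,K,R,e); np.savez(n+".npz",im=im,d=d,P=P); return im,P
E
python3 - <<'E'
from h import *; from ortho import ortho
c=foot(.226); y=FY-.22
place(off(c,FY,-.007),y,.012)
im,P=look("l1",foot(.16))
print(env.sense()["t"],tip_of("wrist","claw")[:2])
o,z=ortho(P,im,x0=.40,x1=.68,y0=-.30,y1=-.05,s=1800)
cv2.imwrite("pics/l1.png",np.clip(cv2.medianBlur(o,3)[:,:,::-1]*2.,0,255).astype(np.uint8))
E
```

```text
place 15.2 [-0.   0.2 -0.4] [ 0.582 -0.158  0.119]
16.1833 [{'at': [0.5938, -0.1604, 0.0089], 'score': 0.84}]
```

View pics/l1.png

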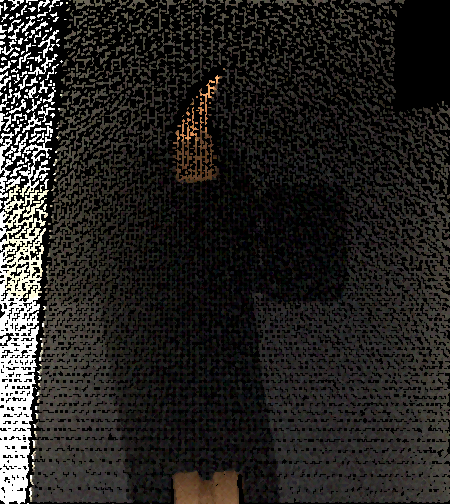

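Run:
```python
from h import *
viewer.read_camera("scene");viewer.read_camera("side")
for n in("short_toe_bone","long_toe_bone"): print(n,[np.round(tip_of(c,n)[0]["at"],3) for c in("scene","side")])
c=(.580,.2175);a=-.44;gx=.005
pick(off(c,a,gx,.024),a,.007)
place(off(foot(.1745),FY,gx),FY,.011)
c=(.577,.1492);a=-.22;gx=-.004
pick(off(c,a,gx,.015),a,.008)
place(off(foot(.104),FY,gx),FY,.012)
```

```text
short_toe_bone [array([0.581, 0.215, 0.003]), array([0.577, 0.221, 0.004])]
long_toe_bone [array([0.578, 0.15 , 0.005]), array([0.577, 0.149, 0.005])]
pick 21.2 w 0.02 0.02 [-0.6 -0.4 -1.4]
place 25.7 [-0.6  0.5 -0.5] [ 0.543 -0.16   0.119]
pick 30.0 w 0.0187 0.019 [ 0.3  0.3 -1.6]
place 34.4 [-0.5  0.6 -1.2] [ 0.463 -0.162  0.119]
```

Run:
```python
from h import *; from ortho import ortho
im,P=look("l2",foot(.13))
for n in NAMES[:4]:
    r=tip_of("wrist",n)
    if r:
        v=np.array(r[0]["at"][:2])-F; print(n,np.round([v[0]*np.cos(FY)+v[1]*np.sin(FY),-v[0]*np.sin(FY)+v[1]*np.cos(FY)],4),r[0]["score"])
o,z=ortho(P,im,x0=.32,x1=.66,y0=-.27,y1=-.05,s=1600)
cv2.imwrite("pics/l2.png",np.clip(cv2.medianBlur(o,3)[:,:,::-1]*2.,0,255).astype(np.uint8))
p=P.reshape(-1,3);p=p[p[:,2]>.014];v=p[:,:2]-F
x=v[:,0]*np.cos(FY)+v[:,1]*np.sin(FY);y=-v[:,0]*np.sin(FY)+v[:,1]*np.cos(FY)
for b in range(-50,280,6):
    m=(abs(x*1e3-b)<3)&(abs(y)<.035)
    if m.sum()>8: print(b,m.sum(),np.percentile(y[m]*1e3,[3,97]).round(1),(p[m,2].max()*1e3).round(1))
```

```text
foot_bone [ 0.0028 -0.002 ] 0.74
long_toe_bone [ 0.0024 -0.0056] 0.73
short_toe_bone [0.1743 0.001 ] 0.83
claw [0.2311 0.0012] 0.73
-50 316 [-30.7  30.1] 57.2
-44 393 [-32.6  32.3] 57.1
-38 390 [-32.3  32. ] 57.0
-32 448 [-32.2  31.8] 56.4
-26 387 [-32.7  32.3] 53.4
-20 363 [-32.   32.8] 51.1
-14 360 [-33.2  32.7] 50.6
-8 350 [-32.7  32.6] 49.7
-2 344 [-33.   32.3] 49.8
4 333 [-32.7  33.7] 48.8
10 342 [-32.7  32.6] 49.0
16 325 [-32.4  32.8] 49.4
22 327 [-33.   32.8] 49.6
28 226 [-30.5  31. ] 50.2
34 165 [-17.1  16.5] 52.1
40 166 [-16.4  16.4] 52.8
46 907 [-12.   11.5] 419.8
52 114 [-16.8  16.4] 47.6
76 139 [-13.1  14.7] 38.1
82 115 [-13.7  14.6] 37.4
88 77 [-9.8 11.7] 35.5
94 74 [-8.7 10.8] 32.7
100 2695 [-33.7  21.9] 356.7
106 5689 [-31.7  33.5] 357.3
112 211 [-9.9 33.7] 355.5
118 91 [-11.   11.3] 32.5
124 88 [-11.1  12.3] 34.0
130 71 [-10.1  12.2] 33.5
136 29 [-10.3  11. ] 29.9
154 129 [-13.   11.7] 33.7
160 60 [-11.7   9.1] 33.6
166 56 [-9.2  8.7] 30.1
172 55 [-8.6  8.6] 29.9
178 59 [-8.2  9.7] 29.6
184 62 [-8.4  9.6] 29.9
190 52 [-7.9 10.8] 29.5
196 9 [-8.5 10.4] 25.5
214 44 [-9.4  8.8] 24.4
220 71 [-11.4  10.2] 25.1
226 65 [-11.5  11.4] 25.4
232 66 [-11.8  11.2] 25.6
238 53 [-9.9 11.1] 25.3
244 47 [-8.8  8.9] 25.4
250 35 [-8.2  7.9] 24.1
256 29 [-10.    3.3] 22.1
262 25 [-11.7  -0.8] 19.9
268 21 [-15.   -5.3] 19.2
274 9 [-16.7 -12.1] 17.2
```

View pics/l2.png

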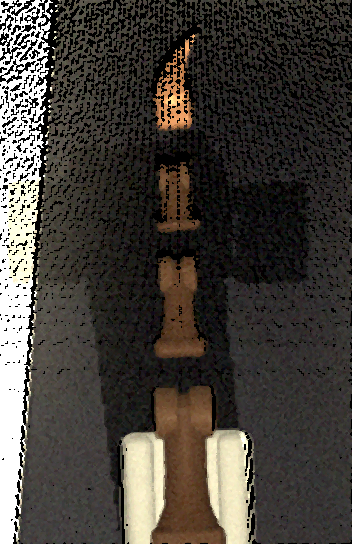

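Run:
```python
from h import *
H=np.pi/2
pick((.4645,.1465),-.065-H,.010)
place(foot(.1805,-.065),FY-H,.014)
c=(.4685,.2995);a=.371
pick(off(c,a,.015,-.016),a,.0085,sq=20)
im,d,K,R,e,i=cam("wrist");s=env.sense();save(im,"held_bar")
q=(cloud(d,K,R,e)-s["ee_pos"])@s["tcp_rot"]*1000
m=(abs(q[...,2])<30)&(abs(q[...,1]+4.5)<8)&(abs(q[...,0])<90)&((abs(q[...,0])>13));p=q[m]
for x in range(-72,73,8):
    t=p[abs(p[:,0]-x)<4]
    if len(t)>3: print(x,len(t),np.percentile(t[:,2],[3,97]).round(1),np.median(t[:,1]).round(1))
print(p[:,0].min(),p[:,0].max())
```

```text
pick 40.0 w 0.0597 0.06 [-0.2 -0.9  0.3]
place 43.9 [-0.6 -0.4  0.2] [ 0.546 -0.224  0.119]
pick 48.9 w 0.0173 0.0176 [ 0.1  0.2 -0.1]
-64 460 [-8.  9.] -5.6
-56 472 [-7.9  9. ] -5.5
-48 451 [-7.9  9.1] -5.6
-40 430 [-7.8  9.2] -5.7
-32 415 [-7.9  9.3] -5.4
-24 420 [-8.2  8.9] -5.7
-16 324 [-8.1  9. ] -5.7
16 305 [-8.4  9.4] -5.8
24 301 [-8.1  8.9] -5.6
32 192 [-8.1  9. ] -5.5
-66.73085881589073 33.4450004726497
```

View pics/held_bar.png

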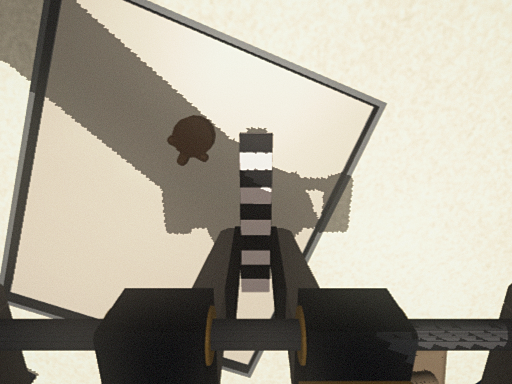

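Run:
```python
from h import *
ex=foot(.1805,-.065); C=[];A=[]
for n in("scene","side"):
    im,d,K,R,e,i=cam(n);p=cloud(d,K,R,e).reshape(-1,3)
    p=p[(np.hypot(p[:,0]-ex[0],p[:,1]-ex[1])<.042)&(p[:,2]>.017)&(p[:,2]<.04)]
    v=p[:,:2]-ex; yl=-v[:,0]*np.sin(FY)+v[:,1]*np.cos(FY); p=p[yl<.03]
    (cx,cy),(w,h),a=cv2.minAreaRect((p[:,:2]*1000).astype(np.float32));a=np.radians(a)
    if w<h:a+=H if (H:=np.pi/2) else 0
    a=(a+np.pi/2)%np.pi-np.pi/2; print(n,len(p),cx,cy,w,h,a,p[:,2].max()); C.append((cx/1e3,cy/1e3))
print("expected",ex)
```

```text
scene 465 547.2777099609375 -224.87088012695312 60.61200714111328 31.393749237060547 0.03815795519098031 0.03211379130776182
side 257 547.114501953125 -224.56649780273438 62.42410659790039 35.81124496459961 0.05794573311059503 0.0291832265750952
expected [ 0.54666399 -0.22414398]
```

Cork is where intended; lay the bar and check.

Run:
```python
from h import *; from ortho import ortho
c=foot(.1805,-.065)
place(off(c,FY,.0166),FY,.0325)
im,P=look("l3",foot(.13,-.03))
print(env.sense()["t"])
o,z=ortho(P,im,x0=.32,x1=.66,y0=-.30,y1=-.05,s=1600)
cv2.imwrite("pics/l3.png",np.clip(cv2.medianBlur(o,3)[:,:,::-1]*2.,0,255).astype(np.uint8))
f=lambda p:np.round([(p-F)@[np.cos(FY),np.sin(FY)],(p-F)@[-np.sin(FY),np.cos(FY)]],4)
for n in NAMES[:8]:
    r=tip_of("wrist",n)
    if r: print(n,f(np.array(r[0]["at"][:2])),np.round(r[0]["at"],3),round(r[0]["score"],2))
p=P.reshape(-1,3);p=p[(np.hypot(p[:,0]-c[0],p[:,1]-c[1])<.06)&(p[:,2]<.06)];yl=(p[:,:2]-c)@[-np.sin(FY),np.cos(FY)];p=p[abs(yl)<.035]
for zz in((.033,.05),):
    q=p[(p[:,2]>zz[0])&(p[:,2]<zz[1])];print(cv2.minAreaRect((q[:,:2]*1000).astype(np.float32)),np.percentile(q[:,2],[5,50,95]))
viewer.read_camera("side")
for n in("vertebra","rib"):print(n,[np.round(x["at"],3) for x in tip_of("side",n)[:1]])
```

```text
place 53.7 [-0.4 -0.4 -0.4] [ 0.563 -0.224  0.119]
54.6917
foot_bone [ 0.0035 -0.0029] [ 0.368 -0.168  0.01 ] 0.92
short_toe_bone [0.1774 0.0033] [ 0.541 -0.156  0.006] 0.6
claw [ 0.2302 -0.0033] [ 0.594 -0.161  0.004] 0.81
cork_block [ 0.178  -0.0716] [ 0.544 -0.231  0.011] 0.7
scale_bar [ 0.1835 -0.066 ] [ 0.55  -0.225  0.026] 0.97
((546.4100341796875, -223.2952117919922), (99.29718780517578, 18.254627227783203), 1.5646628141403198) [0.03552808 0.03699353 0.03823992]
vertebra [array([0.46 , 0.222, 0.007])]
rib [array([0.664, 0.25 , 0.007])]
```

View pics/l3.png

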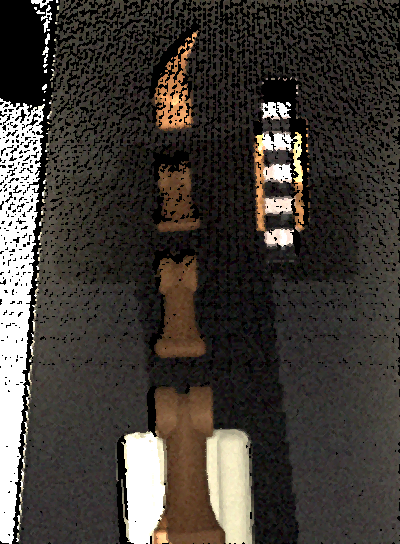

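```bash
python3 -c "
from h import *
print(workorder.finish_job(),env.sense()['t'])"
```

```text
the job is handed in; nothing more can be done
the job is handed in; nothing more can be done
```

The layout is finished and the job is handed in after about 55 s of robot time. The interface gives no verdict, so what follows is from my own last measurements.

**Placing:** I took the claw first, then the short toe bone, the long toe bone, the cork block and the scale bar. The claw sat at an angle in the jaws. I turned the gripper to make up for it when setting it down, and the picture afterwards showed it straight.

**Last checks (in the foot bone's frame):**

| Piece | Along the toe | Sideways |
|---|---|---|
| Long toe bone | about 104 mm | within about 1 mm of the line |
| Short toe bone | about 175 mm | within about 1 mm of the line |
| Claw | about 231 mm | within about 3 mm of the line |
| Cork block | about 180 mm | about 65 mm to the right |
| Scale bar | about 180 mm | about 64 mm to the right |

- **Toe:** the joint gaps are about 16 to 20 mm and the broad ends face the foot bone.
- **Cork block and scale bar:** the scale bar lies within about 2 mm of the block's centre and is parallel to it within about 4°. Its top is at 37 mm, against 36 mm expected.
- **Tray:** in the side camera the vertebra and the rib are within about 3 mm of where they started, which is within the detector's accuracy.

**Checks that disagreed:** In the second-to-last look, the detector reported the long toe bone at the foot bone. In the last look it did not find it at all. The depth profile and the picture both showed it in place. The detector also put the cork block at 72 mm to the right, while the two fixed cameras gave about 65 mm; both are within the 44–80 mm allowed.

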